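# Make up two dental course kits

### The arm

A 6-joint arm with a two-finger parallel gripper is mounted at the origin on the work surface. World frame = base frame: x ahead of the robot, y to its left, z up, the work surface at z = 0. Lengths are in m, angles in rad, forces in N, time in s.
With the tool pointing down it reaches from about 0.25 to 0.775 m from the base axis. Payload 4 kg.
Tool frame: the origin (TCP) lies at the very end of the fingers, on their centre line; the grasp point (between the pads) lies 19 mm behind it (robot.tcp_to_grasp is the distance from the TCP to the grasp point, in m); z points along the fingers, y is the line along which they close (so a half turn about z gives the same grasp; the last joint's range is limited). The gripper opens to 94 mm and grips with 3 to 60 N. Pads are 16 mm wide; open, the fingers measure 119 mm over their backs; the gripper's body (75 mm by 177 mm) begins 78 mm behind the grasp point.
Start: joints at [1.171, 0.087, 1.371, -0, 1.684, -0.103], TCP at [0.161, 0.526, 0.206] pointing down, gripper open.
Joint ranges: [-3.1, 3.1], [-0.76, 2.03], [0.27, 2.55], [-1.08, 4.22], [0.17, 2.65], [-2.57, 2.57]. Speed limits (rad/s): [2.79, 2.79, 3.14, 3.14, 3.14, 3.14].

### API

Orientations are given as [roll, pitch, yaw] about the fixed x, y, z axes, in that order (R = Rz(yaw) Ry(pitch) Rx(roll)).
In Python, from bench import robot gives the robot as it stands.
- The arm moves only by the tool advance, called after "Call:" by a JSON object that holds its "method" and its "body". Schema: {"type":"object","properties":{"deltas":{"type":"object","properties":{"jaw":{"type":"array","items":{"type":"number"},"minItems":1,"maxItems":20},"dx":{"type":"array","items":{"type":"number"},"minItems":1,"maxItems":20},"dy":{"type":"array","items":{"type":"number"},"minItems":1,"maxItems":20},"dz":{"type":"array","items":{"type":"number"},"minItems":1,"maxItems":20},"turn":{"type":"array","items":{"type":"number"},"minItems":1,"maxItems":20}},"additionalProperties":false,"required":["jaw","dx","dy","dz","turn"]},"only":{"type":"string"},"quiet":{"type":"boolean"},"lines":{"type":"string"}},"required":["deltas"],"additionalProperties":false}. deltas is an object with one list for each field, all of the same length, 1 to 20, a row being the entries at one place: jaw (the finger opening in m), dx, dy, dz (the shift in units of 100 mm), turn (a turn about the tool's z in units of 0.25 rad); each row shifts and turns the commanded pose from where the row before left it, along the tool's axes as they then stand; what a row does not reach is not made up. A row lasts 1/12 s, in which the tool goes at most 0.0417 m and 0.125 rad, less where a joint would pass 70% of its speed; a pose out of reach is approached as far as the arm can. The fingers move at their own pace and stop on an object; the grip force is fixed at half the most. Time passes only in rows, so rows that do not move let the fingers close. The tool returns the time, the measured TCP pose, the force, the opening and the grip force at its end. only (a regular expression) keeps the lines of the reply that match it, lines (a string "A,B") keeps lines A to B, and quiet returns only ok. Input that does not fit is refused with a message, and nothing moves.
- robot.get_obs(): the state, without advancing time (a new reading comes with each control period).
- robot.snapshot(name): name is "side" or "top"; returns a dict with "color" (480x640x3 uint8, blue, green, red), "fx", "fy", "cx", "cy" (pixels), "k1" (the pictures are not rectified: a ray, as slopes to the right and down, at radius r is drawn at 1 + k1 r^2 times it, then the intrinsics apply), "extrinsics" (4x4, takes a point from world to camera coordinates). Camera axes: x right, y down, z forward; pixel columns grow to the right and rows downward; lengths in m; the calibration is good to about 2 mm. A picture is of the moment at which its call begins. There is no depth.
- robot.close_job(): hands the job in; it is judged then, once.
The state is a dict: "time": time; "joint_positions": joint angles; "qvel": joint speeds; "joint_torque": joint torques, N m; "tool_pos": TCP position; "ee_rot": TCP orientation; "wrist_force": force on the tool from outside, world axes, zero at the start; "wrist_torque": the same for the moment, N m; "width": finger opening in m; "finger_force": force on a finger pad.
Only numpy, scipy, OpenCV 4.12 (cv2) and the standard library are available. Lean on these libraries where they do the work, as an engineer would, in place of code of your own. Each camera call takes 0.05 s, during which the arm holds its last target. There are 200 camera calls.

### The job

Make up the two course kits. Blue tray: stand the tooth model with pink gums in the pocket with the white liner, the black bottle with the red label in the ring-marked middle pocket, and lay the red case flat in the plain pocket; green tray: stand the yellow stone tooth model in the pocket with the white liner and the amber bottle with the white cap in the ring-marked middle pocket, and leave in it the white jar that is already there. Set everything down upright on the pocket floor rather than dropping it, and leave the paper cup and the clear box where they stand.

Things in the scene. Friction and masses are not known exactly. Their poses are not given: they have to be found in the camera images.
- blue_tray: Blue kit tray, fixed, 218 x 84 mm; walls and dividers 10 mm high, 4 mm thick; floor top 4 mm up. Origin: centre of underside. Pockets in a row along its x, each 76 mm across (y): white-lined one 76 mm long, centred at x = -67 mm; ring-marked one (black ring on the floor) 50 mm long, at x = 0; plain one (bare floor) 76 mm long, at x = +67 mm. All empty at the start.
- green_tray: Green kit tray, fixed, 218 x 84 mm; walls and dividers 10 mm high, 4 mm thick; floor top 4 mm up. Origin: centre of underside. Pockets in a row along its x, each 76 mm across (y): white-lined one 76 mm long, centred at x = -67 mm; ring-marked one (black ring on the floor) 50 mm long, at x = 0; plain one (bare floor) 76 mm long, at x = +67 mm. The white jar starts in the plain one.
- pink_model: Tooth model with white base, pink gum and ivory teeth, loose. Flat-sided base 36 (its x) by 50 mm (its y), 26 mm high; gum ridge 2 mm narrower, up to 35 mm; curved row of six front teeth up to 46 mm, along y near its -x side. About 90 g. Origin: centre of its underside, z up. Starts standing on the table.
- stone_model: Tooth model, all of yellow-tan dental stone, loose, of the same shape as the pink one. Flat-sided base 36 (its x) by 50 mm (its y), 26 mm high; gum ridge 2 mm narrower, up to 35 mm; curved row of six front teeth up to 46 mm, along y near its -x side. About 90 g. Origin: centre of its underside, z up. Starts standing on the table.
- black_bottle: Black dropper bottle with a red label band and black cap, loose. 62 mm tall; body 26 mm in diameter from 0 to 38 mm height, cap 19 mm in diameter from 45 to 62 mm. About 35 g. Origin: centre of its underside; z up. Starts standing on the table.
- amber_bottle: Amber dropper bottle with a white label band and white cap, loose. 62 mm tall; body 26 mm in diameter from 0 to 38 mm height, cap 19 mm in diameter from 45 to 62 mm. About 35 g. Origin: centre of its underside; z up. Starts standing on the table.
- red_case: Red closed plastic case with a small white catch, loose, lying flat: 40 mm (its x) by 60 mm (its y) by 30 mm high, about 50 g. Origin: centre of its underside; z up.
- jar: White lidded jar with a grey dot, loose, 44 mm in diameter, 30 mm high, standing in the plain pocket of the green tray; it stays there. Origin: centre of its underside.
- cup: White paper cup, loose, empty, 64 mm across the rim, 70 mm high; a bystander among the stock, not to be knocked or shifted. Origin: centre of its underside.
- clear_box: Clear open plastic box, loose, 50 x 50 mm, 42 mm high; a bystander among the stock, not to be knocked or shifted. Origin: centre of its underside.

How it is judged:
By the outcome, as a careful person would: the job done as asked, in the order asked, and still so for the second after the job is handed in, with the robot touching nothing.
It also fails if it takes over 128 s, if anything falls off the work surface, if the arm or the gripper's body presses on something with over 40 N, if the wrist force passes 120 N, or if a joint passes its speed limit or range.

## Working session

There is one attempt and no reset: what is moved stays moved. The work goes in short steps, Python scripts to look and compute and a tool call to move; the robot and the scene stay as the last step left them, time stands still between calls to the robot, and variables do not carry over. Pictures are saved under pics/ and viewed, at most 14 in all, crops included, and the job is handed in when it is done.

```bash
ls; mkdir -p pics; python3 - <<'E'
from bench import robot
import cv2
for n in("top","side"):
    s=robot.snapshot(n); cv2.imwrite(f"pics/{n}0.png",s["color"]); print(n,s["fx"],s["fy"],s["cx"],s["cy"],s["k1"]); print(s["extrinsics"])
o=robot.get_obs(); print(o["time"],o["tool_pos"],o["ee_rot"],o["width"])
E
```

```text
bench.py
pics
top 465.5516484744538 465.5516484744538 316.3599462300547 243.11851202222405 -0.0814399347742093
[[-6.70514526e-03 -9.99647438e-01  2.56912592e-02  2.26702192e-04]
 [-9.96463130e-01  4.52729612e-03 -8.39090853e-02  5.85535377e-01]
 [ 8.37631902e-02 -2.61630152e-02 -9.96142171e-01  7.24633107e-01]
 [ 0.00000000e+00  0.00000000e+00  0.00000000e+00  1.00000000e+00]]
side 467.2077605020202 467.2077605020202 324.06324908733876 235.43844433183807 0.009908756356510118
[[-0.94532502 -0.32599932  0.00922197  0.53531819]
 [-0.25991644  0.7360171  -0.62507782  0.15884399]
 [ 0.19698741 -0.59329864 -0.78050796  0.66908197]
 [ 0.          0.          0.          1.        ]]
0.1 [0.16066729 0.52548288 0.20439249] [-3.13953484e+00 -1.95818809e-04  2.84482174e+00] 0.09419345714129952
```

View pics/top0.png

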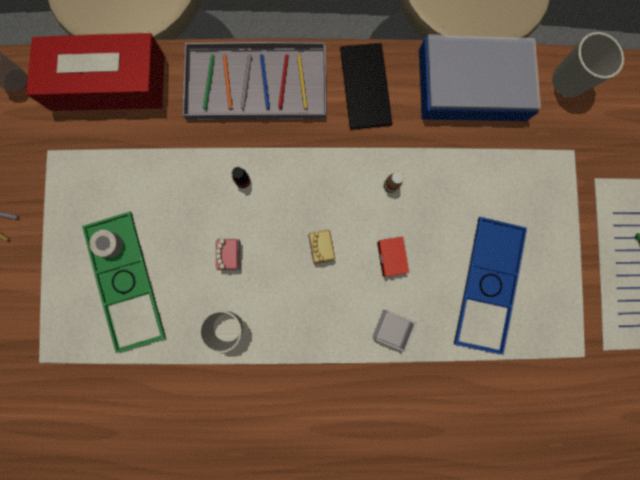

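View pics/side0.png

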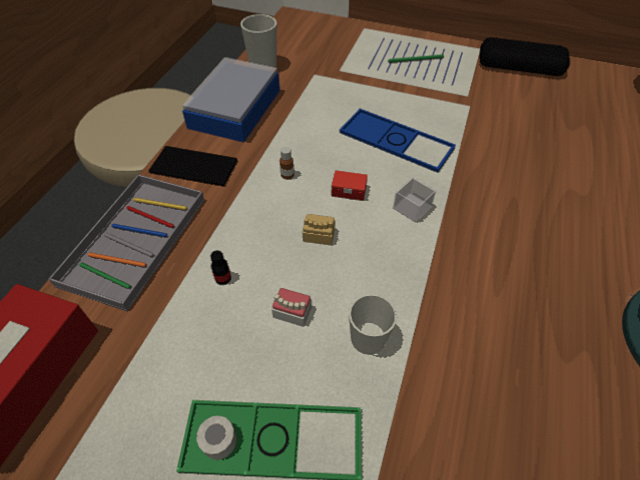

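The top view shows the green tray at (123,282), blue tray at (490,285), pink model at (228,254), stone model at (322,246), case at (393,257), black bottle at (241,178), amber bottle at (394,182), cup at (222,332) and clear box at (393,330). The side view agrees. Next I'll enlarge the objects.

```bash
python3 - <<'E'
import cv2,numpy as np
t=cv2.imread("pics/top0.png");s=cv2.imread("pics/side0.png")
def c(im,x,y,w=66,h=66): return cv2.resize(im[y-h//2:y+h//2,x-w//2:x+w//2],(198,264) if 0 else (200,200),interpolation=cv2.INTER_CUBIC)
r1=[c(t,228,254),c(t,322,246),c(t,393,257),c(t,241,178)]
r2=[c(s,292,305),c(s,319,229),c(s,349,185),c(s,220,268)]
r3=[c(t,394,182),c(s,287,164),c(t,222,332),c(t,393,330)]
cv2.imwrite("pics/mos.png",np.vstack([np.hstack(r) for r in(r1,r2,r3)]))
E
```

```text
(no output)
```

View pics/mos.png

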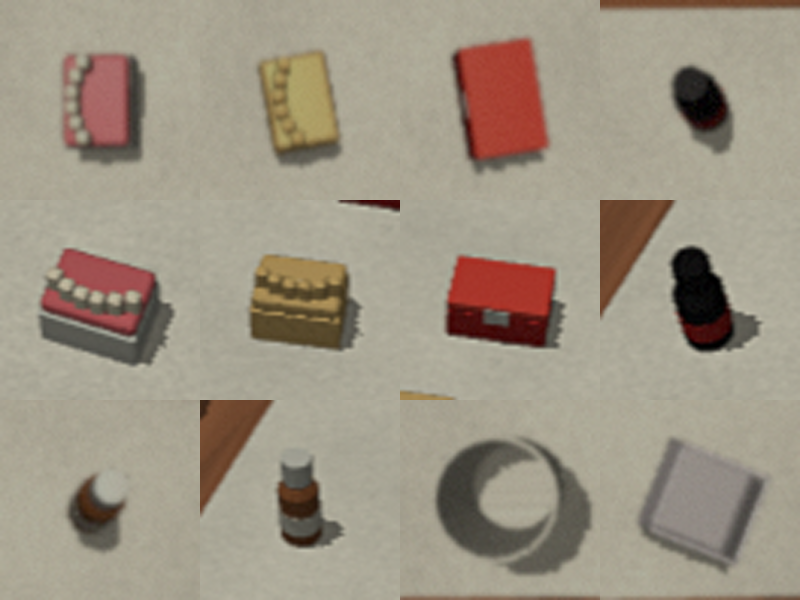

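The crops show that the pink and stone models have their teeth toward image left (+y), and the case and bottles are clearly separable. I'll fit poses by matching projected shapes to colour masks in both views.

```bash
cat > vis.py <<'E'
import cv2,numpy as np,json
from scipy.optimize import minimize
K={"top":(465.5516,316.36,243.1185,-0.08144),"side":(467.20776,324.0632,235.43844,0.0099088)}
E={"top":np.array([[-6.70514526e-03,-9.99647438e-01,2.56912592e-02,2.26702192e-04],[-9.96463130e-01,4.52729612e-03,-8.39090853e-02,5.85535377e-01],[8.37631902e-02,-2.61630152e-02,-9.96142171e-01,7.24633107e-01]]),
"side":np.array([[-0.94532502,-0.32599932,0.00922197,0.53531819],[-0.25991644,0.7360171,-0.62507782,0.15884399],[0.19698741,-0.59329864,-0.78050796,0.66908197]])}
def proj(n,P):
    f,cx,cy,k=K[n]; c=np.asarray(P)@E[n][:,:3].T+E[n][:,3]; s=c[:,:2]/c[:,2:]
    return s*(1+k*(s**2).sum(1,keepdims=True))*f+[cx,cy]
def ray(n,uv,z):
    f,cx,cy,k=K[n]; s=cv2.undistortPoints(np.array([[uv]],float),np.array([[f,0,cx],[0,f,cy],[0,0,1]]),np.array([k,0,0,0,0.]))[0,0]
    R=E[n][:,:3]; C=-R.T@E[n][:,3]; d=R.T@np.append(s,1); return (C+d*(z-C[2])/d[2])[:2]
def box(a,b,z0,z1,x0=0): return np.array([[x0+i*a/2,j*b/2,z] for i in(-1,1) for j in(-1,1) for z in(z0,z1)])
def cyl(r,z0,z1): return np.array([[r*np.cos(t),r*np.sin(t),z] for t in np.linspace(0,6.28,33)[:-1] for z in(z0,z1)])
def place(p,S):
    c,s=np.cos(p[2]),np.sin(p[2]); return S@np.array([[c,s,0],[-s,c,0],[0,0,1]])+[p[0],p[1],0]
def hullmask(m):
    n,l,st,_=cv2.connectedComponentsWithStats(m.astype(np.uint8)); out=np.zeros_like(m,np.uint8)
    pts=np.argwhere(np.isin(l,[i for i in range(1,n) if st[i,4]>=8]))[:,::-1]
    return cv2.convexHull(pts.astype(np.int32))[:,0]
def fit(shape,hulls,p0,yaw=True):
    U=8
    def ras(h): 
        m=np.zeros((640,640),np.uint8); cv2.fillConvexPoly(m,np.round(h).astype(np.int32),1); return m
    data=[]
    for n,m in hulls.items():
        o=np.array(np.argwhere(m)[:,::-1].mean(0)-40).astype(int)
        sub=cv2.resize(m[o[1]:o[1]+80,o[0]:o[0]+80].astype(np.float32),(640,640),interpolation=cv2.INTER_LINEAR)>.5
        h=cv2.convexHull(np.argwhere(sub)[:,::-1].astype(np.int32))[:,0]; data.append((n,o,ras(h)))
    def cost(q):
        p=[q[0]/1e3,q[1]/1e3,q[2]/50 if yaw else 0]; c=0
        for n,o,M in data:
            h=cv2.convexHull(((proj(n,place(p,shape))-o+.5)*U).astype(np.float32))[:,0]; r=ras(h)
            c+=1-(r&M).sum()/max(1,(r|M).sum())
        return c/len(data)
    q0=np.array([p0[0]*1e3,p0[1]*1e3,p0[2]*50])
    r=minimize(cost,q0,method="Nelder-Mead",options=dict(initial_simplex=q0+np.array([[0,0,0],[8,0,0],[0,8,0],[0,0,8]]),xatol=.02,fatol=1e-4))
    return np.round([r.x[0]/1e3,r.x[1]/1e3,r.x[2]/50],4),round(r.fun,3)
def roi(m,c,w=30):
    o=np.zeros(m.shape,bool); o[c[1]-w:c[1]+w,c[0]-w:c[0]+w]=m[c[1]-w:c[1]+w,c[0]-w:c[0]+w]; return o
E
python3 - <<'E'
from vis import *
I={n:cv2.imread(f"pics/{n}0.png") for n in("top","side")}
H={n:cv2.cvtColor(I[n],cv2.COLOR_BGR2HSV).astype(int) for n in I}
red=lambda h:((h[...,0]<10)|(h[...,0]>165))&(h[...,1]>90)
yel=lambda h:(h[...,0]>12)&(h[...,0]<32)&(h[...,1]>75)
blk=lambda h:(h[...,2]<60)
amb=lambda h:(h[...,0]<22)&(h[...,1]>100)
model=np.vstack([box(.036,.05,0,.026),box(.034,.048,.026,.035)])
T=[("pink",red,box(.034,.048,.027,.035),(228,254),(292,305),-1.57),
("stone",yel,np.vstack([model,box(.007,.03,.035,.045,-.012)]),(322,246),(319,229),-1.5),
("case",red,box(.04,.06,0,.03),(393,257),(349,185),-1.5),
("black",blk,np.vstack([cyl(.013,0,.038),cyl(.0095,.045,.062)]),(241,178),(220,268),0),
("amber",amb,cyl(.013,0,.04),(394,182),(287,164),0)]
for nm,f,S,ct,cs,y in T:
    M={"top":roi(f(H["top"]),ct,24),"side":roi(f(H["side"]),cs,28 if nm!="amber" else 18)}
    p0=[*ray("top",ct,.03),y]
    for v in (["top","side"],["top"],["side"]):
        print(nm,v,[int(M[n].sum()) for n in v],*fit(S,{n:M[n] for n in v},p0,nm not in("black","amber")))
print("cap black/amber",ray("top",(239.5,173.5),.062),ray("top",(396.5,178),.062))
for n,f in(("green",lambda h:(h[...,0]>50)&(h[...,0]<80)&(h[...,1]>120)),("blue",lambda h:(h[...,0]>95)&(h[...,0]<130)&(h[...,1]>120))):
    m=f(H["top"]); m[:195]=0; m[365:]=0; m[:,:60]=0;m[:,560:]=0
    pts=[ray("top",tuple(map(float,p)),.010) for p in hullmask(m)]
    r=cv2.minAreaRect((np.array(pts)*1e3).astype(np.float32)); print(n,r)
print("white liner c", ray("top",(135,320),.004),ray("top",(484,326),.004),"rings",ray("top",(123,281.5),.004),ray("top",(490,286),.004),"cup,box,jar",ray("top",(222,332),.07),ray("top",(393,330),.02),ray("top",(105,243),.034))
E
```

```text
pink ['top', 'side'] [455, 480] [ 0.5688  0.14   -1.5587] 0.075
pink ['top'] [455] [ 0.5691  0.1399 -1.5869] 0.066
pink ['side'] [480] [ 0.5686  0.1409 -1.5765] 0.081
stone ['top', 'side'] [677, 840] [ 0.5806 -0.011  -1.4001] 0.042
stone ['top'] [677] [ 0.5808 -0.0111 -1.3958] 0.024
stone ['side'] [840] [ 0.5803 -0.0114 -1.3527] 0.053
case ['top', 'side'] [969, 832] [ 0.563  -0.1281 -1.4024] 0.053
case ['top'] [969] [ 0.5637 -0.128  -1.4299] 0.053
case ['side'] [832] [ 0.5632 -0.129  -1.3902] 0.046
black ['top', 'side'] [250, 417] [0.693  0.1195 0.0273] 0.138
black ['top'] [250] [0.6923 0.119  0.022 ] 0.176
black ['side'] [417] [0.6925 0.1198 0.0765] 0.098
amber ['top', 'side'] [77, 156] [ 0.6856 -0.1294  0.0707] 0.395
amber ['top'] [77] [ 0.6812 -0.1257 -0.0108] 0.568
amber ['side'] [156] [ 0.6851 -0.1308  0.0696] 0.215
cap black/amber [0.69106983 0.11620285] [ 0.68378079 -0.12785747]
green ((525.6898193359375, 314.1181335449219), (214.30104064941406, 82.90796661376953), 16.463838577270508)
blue ((515.680908203125, -293.7333984375), (83.04621124267578, 215.4525146484375), 76.8839340209961)
white liner c [0.462146   0.29461506] [ 0.44735745 -0.28219214] rings [0.52517644 0.31586943] [ 0.51374531 -0.29451802] cup,box,jar [0.44951386 0.139589  ] [ 0.44506645 -0.12560519] [0.58646314 0.33508723]
```

```bash
cat > d.py <<'E'
import sys,numpy as np
from bench import robot
o=robot.get_obs(); x,y,z,w=map(float,sys.argv[1:5]); p=o["tool_pos"]; yaw=o["ee_rot"][2]
a=(w-yaw+np.pi/2)%np.pi-np.pi/2; v=yaw+a; d=np.array([x,y,z])-p   # turn first, then shift
f=lambda v:np.round([d[0]*np.cos(v)+d[1]*np.sin(v),d[0]*np.sin(v)-d[1]*np.cos(v),-d[2]],4)
print("turn",round(-a,3),"shift after turn",f(v),"before turn",f(yaw),"t",round(o["time"],2))
E
python3 d.py .5688 .1402 .12 .004
```

```text
turn -0.301 shift after turn [-0.4066 -0.3869  0.0844] before turn [-0.503  -0.2491  0.0844] t 0.1
```
0.56 m lateral: at 0.0417/row, 14+ rows. q1 speed limited... turn rows: z with turn: 3 rows of dz .028, -0.1 turn each. Then 16 rows of (-.0254,-.0242). Norm .035 ok.

The rows are not in the units I measure in: shifts go in units of 100 mm and turns go in units of 0.25 rad. I convert before sending: 0.028 m is 0.28, -0.0254 m is -0.254, -0.1 rad is -0.4.

Call:
{"method": "advance", "body": {"deltas": {"jaw": [0.09,0.09,0.09,0.09,0.09,0.09,0.09,0.09,0.09,0.09,0.09,0.09,0.09,0.09,0.09,0.09,0.09,0.09,0.09],"dx": [0,0,0,-0.254,-0.254,-0.254,-0.254,-0.254,-0.254,-0.254,-0.254,-0.254,-0.254,-0.254,-0.254,-0.254,-0.254,-0.254,-0.254],"dy": [0,0,0,-0.242,-0.242,-0.242,-0.242,-0.242,-0.242,-0.242,-0.242,-0.242,-0.242,-0.242,-0.242,-0.242,-0.242,-0.242,-0.242],"dz": [0.28,0.28,0.28,0,0,0,0,0,0,0,0,0,0,0,0,0,0,0,0],"turn": [-0.4,-0.4,-0.4,0,0,0,0,0,0,0,0,0,0,0,0,0,0,0,0]}}}

```text
time: 1.68
tool_pos: [0.5692, 0.1386, 0.1208]
ee_rot: [3.142, -0.001, -3.139]
wrist_force: [1.0, -0.1, 0.2]
width: 0.09
finger_force: 0.0
```

```bash
python3 d.py .5688 .1402 .008 .004
```

```text
turn -0.001 shift after turn [0.0004 0.0016 0.1128] before turn [0.0004 0.0016 0.1128] t 1.68
```

Call:
{"method": "advance", "body": {"deltas": {"jaw": [0.07,0.07,0.07,0.07,0.07,0.07,0.07,0.03,0.03,0.03,0.03,0.03,0.03,0.03],"dx": [0.004,0,0,0,0,0,0,0,0,0,0,0,0,0],"dy": [0.016,0,0,0,0,0,0,0,0,0,0,0,0,0],"dz": [0.3,0.3,0.2,0.15,0.1,0.075,0,0,0,0,0,0,0,0],"turn": [0,0,0,0,0,0,0,0,0,0,0,0,0,0]}}}

```text
time: 2.85
tool_pos: [0.5685, 0.1418, 0.0097]
ee_rot: [3.141, 0.001, -3.138]
wrist_force: [1.4, 0.3, 2.1]
width: 0.0356
finger_force: 30.0
```

```bash
python3 d.py .4504 -.2785 .12 -.229
```

```text
turn 0.232 shift after turn [ 0.0196 -0.4361 -0.1103] before turn [ 0.1195 -0.4199 -0.1103] t 2.85
```

To row units: -0.0311 m is -0.311, -0.03 m is -0.3, 0.077 rad is 0.308.

Call:
{"method": "advance", "body": {"deltas": {"jaw": [0.03,0.03,0.03,0.03,0.03,0.03,0.03,0.03,0.03,0.03,0.03,0.03,0.03,0.03,0.03,0.03,0.03,0.03,0.03,0.03],"dx": [0,0,0,0,0,0.014,0.014,0.014,0.014,0.014,0.014,0.014,0.014,0.014,0.014,0.014,0.014,0.014,0.014,0],"dy": [0,0,0,0,0,-0.311,-0.311,-0.311,-0.311,-0.311,-0.311,-0.311,-0.311,-0.311,-0.311,-0.311,-0.311,-0.311,-0.311,0],"dz": [-0.1,-0.2,-0.3,-0.3,-0.2,0,0,0,0,0,0,0,0,0,0,0,0,0,0,0],"turn": [0,0,0.308,0.308,0.308,0,0,0,0,0,0,0,0,0,0,0,0,0,0,0]}}}

```text
time: 4.52
tool_pos: [0.4489, -0.2829, 0.1193]
ee_rot: [-3.138, -0.0, 2.908]
wrist_force: [-0.2, 0.1, -1.2]
width: 0.0355
finger_force: 30.0
```

```bash
python3 d.py .4504 -.2785 .0142 -.229
```

```text
turn -0.004 shift after turn [-0.0005  0.0046  0.1051] before turn [-0.0004  0.0046  0.1051] t 4.52
```

Call:
{"method": "advance", "body": {"deltas": {"jaw": [0.03,0.03,0.03,0.03,0.03,0.03,0.03,0.03],"dx": [0,0,0,0,0,0,0,0],"dy": [0.046,0,0,0,0,0,0,0],"dz": [0.3,0.3,0.2,0.1,0.05,0.04,0,0],"turn": [0,0,0,0,0,0,0,0]}}}

```text
time: 5.18
tool_pos: [0.4526, -0.2741, 0.0214]
ee_rot: [-3.141, 0.002, 2.914]
wrist_force: [0.6, 0.4, 0.1]
width: 0.0358
finger_force: 30.0
```

```bash
python3 d.py .4504 -.2785 .0137 -.229
```

```text
turn 0.001 shift after turn [ 0.0012 -0.0048  0.0077] before turn [ 0.0012 -0.0048  0.0077] t 5.18
```

Call:
{"method": "advance", "body": {"deltas": {"jaw": [0.03,0.03,0.03,0.03,0.03,0.03],"dx": [0.01,0,0,0,0,0],"dy": [-0.04,0,0,0,0,0],"dz": [0.03,0.02,0.01,0.005,0,0],"turn": [0,0,0,0,0,0]}}}

```text
time: 5.68
tool_pos: [0.4499, -0.2774, 0.0137]
ee_rot: [-3.141, 0.0, 2.914]
wrist_force: [0.3, -0.1, 0.0]
width: 0.0356
finger_force: 30.0
```

```bash
python3 d.py .4504 -.2785 .0137 -.229
```

```text
turn 0.001 shift after turn [-0.0007 -0.001  -0.    ] before turn [-0.0007 -0.001  -0.    ] t 5.68
```

To row units: 0.0006 m is 0.006.

Call:
{"method": "advance", "body": {"deltas": {"jaw": [0.03,0.03,0.03,0.03,0.03],"dx": [0,0,0,0,0],"dy": [0,0,0,0,0],"dz": [0.006,0.006,0,0,0],"turn": [0,0,0,0,0]}}}

```text
time: 6.1
tool_pos: [0.4499, -0.2774, 0.0137]
ee_rot: [-3.141, 0.0, 2.914]
wrist_force: [-1.9, 1.2, 6.6]
width: 0.0359
finger_force: 30.0
```

To row units: -0.01 m is -0.1, -0.03 m is -0.3.

Call:
{"method": "advance", "body": {"deltas": {"jaw": [0.06,0.06,0.06,0.06,0.06,0.06,0.06,0.06,0.06,0.06],"dx": [0,0,0,0,0,0,0,0,0,0],"dy": [0,0,0,0,0,0,0,0,0,0],"dz": [0,0,0,-0.1,-0.2,-0.3,-0.3,-0.2,0,0],"turn": [0,0,0,0,0,0,0,0,0,0]}}}

```text
time: 6.93
tool_pos: [0.4507, -0.2778, 0.124]
ee_rot: [-3.14, 0.003, 2.914]
wrist_force: [-0.7, 0.1, -0.4]
width: 0.0598
finger_force: 0.0
```

```bash
python3 d.py .693 .1192 .125 0.0
```

```text
turn -0.228 shift after turn [-0.2423  0.397  -0.001 ] before turn [-0.1464  0.4415 -0.001 ] t 6.93
```

To row units: 0.0276 m is 0.276, -0.0092 m is -0.092.

Call:
{"method": "advance", "body": {"deltas": {"jaw": [0.06,0.06,0.06,0.06,0.06,0.06,0.06,0.06,0.06,0.06,0.06,0.06,0.06,0.06,0.06,0.06,0.06,0.06,0.06,0.06],"dx": [-0.092,-0.092,-0.092,-0.092,-0.092,-0.092,-0.092,-0.092,-0.092,-0.092,-0.092,-0.092,-0.092,-0.092,-0.092,-0.092,0,0,0,0],"dy": [0.276,0.276,0.276,0.276,0.276,0.276,0.276,0.276,0.276,0.276,0.276,0.276,0.276,0.276,0.276,0.276,0,0,0,0],"dz": [0,0,0,0,0,0,0,0,0,0,0,0,0,0,0,0,0,0,0,0],"turn": [0,0,0,0,0,0,0,0,0,0,0,0,0,0,0,0,0,0,0,0]}}}

```text
time: 8.6
tool_pos: [0.6921, 0.1185, 0.1213]
ee_rot: [-3.141, -0.002, 2.913]
wrist_force: [-0.7, -0.7, 0.0]
width: 0.06
finger_force: 0.0
```

```bash
python3 d.py .693 .1192 .01 -.229
python3 - <<'E'
from bench import robot
import cv2,numpy as np
t=robot.snapshot("top")["color"]; s=robot.snapshot("side")["color"]
f=lambda im,x,y:cv2.resize(im[y-65:y+65,x-65:x+65],(400,400))
cv2.imwrite("pics/b1.png",np.hstack([f(t,485,300),f(s,225,235)]))
E
```

```text
turn 0.0 shift after turn [-0.0007  0.0009  0.1113] before turn [-0.0007  0.0009  0.1113] t 8.6
```

View pics/b1.png

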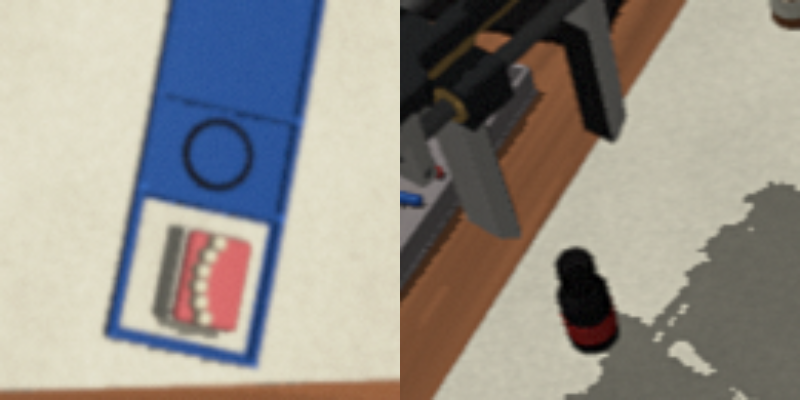

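The pink model stands upright inside the white-lined pocket (crop, about (215,280)). The black bottle is standing undisturbed below the open fingers.

Call:
{"method": "advance", "body": {"deltas": {"jaw": [0.06,0.06,0.06,0.06,0.06,0.06,0.06,0.06,0.02,0.02,0.02,0.02,0.02,0.02,0.02],"dx": [-0.007,0,0,0,0,0,0,0,0,0,0,0,0,0,0],"dy": [0.009,0,0,0,0,0,0,0,0,0,0,0,0,0,0],"dz": [0.3,0.3,0.2,0.15,0.1,0.055,0,0,0,0,0,0,0,0,0],"turn": [0,0,0,0,0,0,0,0,0,0,0,0,0,0,0]}}}

```text
time: 9.95
tool_pos: [0.694, 0.1205, 0.0121]
ee_rot: [3.141, 0.0, 2.914]
wrist_force: [0.4, 0.0, 1.5]
width: 0.0253
finger_force: 30.0
```

```bash
python3 d.py .515 -.294 .11 -.229
```

```text
turn 0.001 shift after turn [ 0.0802 -0.4443 -0.0979] before turn [ 0.0808 -0.4442 -0.0979] t 9.95
```

To row units: -0.0317 m is -0.317, 0.0057 m is 0.057.

Call:
{"method": "advance", "body": {"deltas": {"jaw": [0.02,0.02,0.02,0.02,0.02,0.02,0.02,0.02,0.02,0.02,0.02,0.02,0.02,0.02,0.02,0.02,0.02,0.02],"dx": [0,0,0,0,0.057,0.057,0.057,0.057,0.057,0.057,0.057,0.057,0.057,0.057,0.057,0.057,0.057,0.057],"dy": [0,0,0,0,-0.317,-0.317,-0.317,-0.317,-0.317,-0.317,-0.317,-0.317,-0.317,-0.317,-0.317,-0.317,-0.317,-0.317],"dz": [-0.18,-0.25,-0.3,-0.25,0,0,0,0,0,0,0,0,0,0,0,0,0,0],"turn": [0,0,0,0,0,0,0,0,0,0,0,0,0,0,0,0,0,0]}}}

```text
time: 11.45
tool_pos: [0.515, -0.2951, 0.1097]
ee_rot: [3.141, -0.0, 2.914]
wrist_force: [-0.9, -0.6, -0.2]
width: 0.0253
finger_force: 30.0
```

Call:
{"method": "advance", "body": {"deltas": {"jaw": [0.02,0.02,0.02,0.02,0.02,0.02,0.02,0.02],"dx": [0,0,0,0,0,0,0,0],"dy": [0,0,0,0,0,0,0,0],"dz": [0.2,0.2,0.2,0.12,0.06,0,0,0],"turn": [0,0,0,0,0,0,0,0]}}}

```text
time: 12.12
tool_pos: [0.5169, -0.2943, 0.0333]
ee_rot: [-3.141, 0.002, 2.914]
wrist_force: [0.1, 0.0, -0.8]
width: 0.0251
finger_force: 30.0
```

```bash
python3 d.py .515 -.294 .0161 -.229
```

```text
turn 0.002 shift after turn [ 0.0019 -0.0001  0.0172] before turn [ 0.0019 -0.0001  0.0172] t 12.12
```

Call:
{"method": "advance", "body": {"deltas": {"jaw": [0.02,0.02,0.02,0.02,0.02,0.02,0.02,0.02,0.02,0.02],"dx": [0.015,0,0,0,0,0,0,0,0,0],"dy": [0,0,0,0,0,0,0,0,0,0],"dz": [0.06,0.05,0.03,0.02,0.01,0,0.005,0,0,0],"turn": [0,0,0,0,0,0,0,0,0,0]}}}

```text
time: 12.95
tool_pos: [0.5144, -0.2934, 0.016]
ee_rot: [3.142, -0.0, 2.914]
wrist_force: [-3.3, 2.9, 7.6]
width: 0.0253
finger_force: 30.0
```

Call:
{"method": "advance", "body": {"deltas": {"jaw": [0.045,0.045,0.045,0.045,0.045,0.065,0.065,0.065,0.065,0.065,0.065],"dx": [0,0,0,0,0,0,0,0,0,0,0],"dy": [0,0,0,0,0,0,0,0,0,0,0],"dz": [0,0,0,-0.15,-0.25,-0.3,-0.3,-0.1,0,0,0],"turn": [0,0,0,0,0,-0.4,-0.4,-0.4,-0.368,0,0]}}}

```text
time: 13.87
tool_pos: [0.5142, -0.2934, 0.1236]
ee_rot: [3.141, -0.001, -2.98]
wrist_force: [-0.7, 0.4, 0.0]
width: 0.0654
finger_force: 0.0
```

```bash
python3 d.py .5632 -.1284 .125 .165
```

```text
turn -0.003 shift after turn [-0.0754  0.1547 -0.0014] before turn [-0.075   0.1549 -0.0014] t 13.87
```

To row units: 0.0258 m is 0.258, -0.0126 m is -0.126.

Call:
{"method": "advance", "body": {"deltas": {"jaw": [0.07,0.07,0.07,0.07,0.07,0.07,0.07,0.07,0.07,0.07,0.07,0.07],"dx": [-0.126,-0.126,-0.126,-0.126,-0.126,-0.126,0,0,0,0,0,0],"dy": [0.258,0.258,0.258,0.258,0.258,0.258,0,0,0,0,0,0],"dz": [0,0,0,0,0,0,0.3,0.2,0.1,0,0,0],"turn": [0,0,0,0,0,0,0,0,0,0,0,0]}}}

```text
time: 14.87
tool_pos: [0.5643, -0.1291, 0.0653]
ee_rot: [-3.141, 0.002, -2.979]
wrist_force: [0.1, 0.4, 0.8]
width: 0.0699
finger_force: 0.0
```

```bash
python3 d.py .5632 -.1284 .009 .165
python3 - <<'E'
from bench import robot
import cv2,numpy as np
t=robot.snapshot("top")["color"]; s=robot.snapshot("side")["color"]
f=lambda im,x,y:cv2.resize(im[y-65:y+65,x-65:x+65],(400,400))
cv2.imwrite("pics/b2.png",np.hstack([f(t,485,300),f(s,350,160)]))
E
```

```text
turn -0.002 shift after turn [0.001  0.0009 0.0563] before turn [0.001  0.0009 0.0563] t 14.87
```

View pics/b2.png

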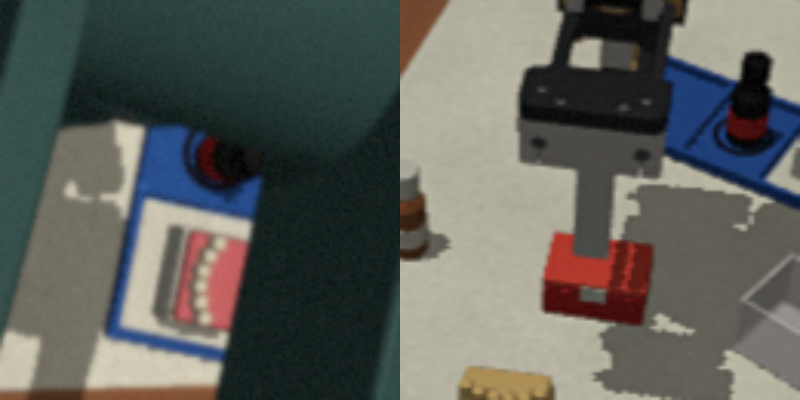

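The black bottle stands upright in the ring pocket and the fingers straddle the case.

To row units: 0.02 m is 0.2, 0.015 m is 0.15.

Call:
{"method": "advance", "body": {"deltas": {"jaw": [0.07,0.07,0.07,0.07,0.07,0.07,0.07,0.03,0.03,0.03,0.03,0.03,0.03,0.03],"dx": [0.01,0,0,0,0,0,0,0,0,0,0,0,0,0],"dy": [0.009,0,0,0,0,0,0,0,0,0,0,0,0,0],"dz": [0.2,0.15,0.1,0.06,0.04,0,0,0,0,0,0,0,0,0],"turn": [0,0,0,0,0,0,0,0,0,0,0,0,0,0]}}}

```text
time: 16.13
tool_pos: [0.5627, -0.1277, 0.0095]
ee_rot: [-3.142, 0.0, -2.977]
wrist_force: [-0.1, 0.7, 0.6]
width: 0.0398
finger_force: 30.0
```

```bash
python3 d.py .581 -.3089 .12 -.229
```

```text
turn 0.393 shift after turn [-0.0589 -0.1723 -0.1105] before turn [ 0.0116 -0.1817 -0.1105] t 16.13
```

To row units: -0.03 m is -0.3, -0.027 m is -0.27, 0.1 rad is 0.4.

Call:
{"method": "advance", "body": {"deltas": {"jaw": [0.03,0.03,0.03,0.03,0.03,0.03,0.03,0.03,0.03,0.03,0.03,0.03,0.03,0.03,0.03,0.03,0.03,0.03],"dx": [0,0,0,0,0,-0.074,-0.074,-0.074,-0.074,-0.074,-0.074,-0.074,-0.074,0,0,0,0,0],"dy": [0,0,0,0,0,-0.215,-0.215,-0.215,-0.215,-0.215,-0.215,-0.215,-0.215,0,0,0,0,0],"dz": [-0.18,-0.25,-0.3,-0.27,-0.1,0,0,0,0,0,0,0,0,0.2,0.2,0,0,0],"turn": [0,0.4,0.4,0.4,0.372,0,0,0,0,0,0,0,0,0,0,0,0,0]}}}

```text
time: 17.63
tool_pos: [0.5815, -0.3086, 0.0798]
ee_rot: [-3.142, 0.0, 2.913]
wrist_force: [0.5, 0.3, -1.1]
width: 0.0396
finger_force: 30.0
```

```bash
python3 d.py .581 -.3089 .0137 -.229
```

```text
turn 0.001 shift after turn [ 0.0004 -0.0004  0.0661] before turn [ 0.0004 -0.0004  0.0661] t 17.63
```

Call:
{"method": "advance", "body": {"deltas": {"jaw": [0.03,0.03,0.03,0.03,0.03,0.03,0.03,0.03,0.03,0.03,0.03,0.03],"dx": [0,0,0,0,0,0,0,0,0,0,0,0],"dy": [0,0,0,0,0,0,0,0,0,0,0,0],"dz": [0.2,0.2,0.12,0.06,0.04,0.02,0.01,0,0.005,0.005,0,0],"turn": [0,0,0,0,0,0,0,0,0,0,0,0]}}}

```text
time: 18.63
tool_pos: [0.5814, -0.3088, 0.0136]
ee_rot: [-3.141, 0.001, 2.913]
wrist_force: [0.1, 0.5, -0.3]
width: 0.0397
finger_force: 30.0
```

Call:
{"method": "advance", "body": {"deltas": {"jaw": [0.03,0.03,0.03,0.03,0.03],"dx": [0,0,0,0,0],"dy": [0,0,0,0,0],"dz": [0.005,0.003,0,0,0],"turn": [0,0,0,0,0]}}}

```text
time: 19.05
tool_pos: [0.5814, -0.3088, 0.0136]
ee_rot: [-3.141, 0.001, 2.913]
wrist_force: [-2.3, 0.6, 6.2]
width: 0.04
finger_force: 30.0
```

To row units: -0.03 m is -0.3, -0.025 m is -0.25, -0.102 rad is -0.408.

Call:
{"method": "advance", "body": {"deltas": {"jaw": [0.06,0.06,0.06,0.06,0.06,0.065,0.065,0.065,0.065,0.065,0.065],"dx": [0,0,0,0,0,0,0,0,0,0,0],"dy": [0,0,0,0,0,0,0,0,0,0,0],"dz": [0,0,0,-0.15,-0.25,-0.3,-0.3,-0.1,0,0,0],"turn": [0,0,0,0,0,-0.4,-0.4,-0.4,-0.408,0,0]}}}

```text
time: 19.97
tool_pos: [0.581, -0.3085, 0.1217]
ee_rot: [3.141, -0.001, -2.971]
wrist_force: [-0.6, 0.5, -0.3]
width: 0.0648
finger_force: 0.0
```

```bash
python3 d.py .5806 -.0111 .125 .174
```

```text
turn -0.003 shift after turn [-0.0511  0.293  -0.0033] before turn [-0.0501  0.2932 -0.0033] t 19.97
```

Call:
{"method": "advance", "body": {"deltas": {"jaw": [0.065,0.065,0.065,0.065,0.065,0.065,0.065,0.065,0.065,0.065,0.065,0.065,0.065,0.065,0.065],"dx": [-0.051,-0.051,-0.051,-0.051,-0.051,-0.051,-0.051,-0.051,-0.051,-0.051,0,0,0,0,0],"dy": [0.293,0.293,0.293,0.293,0.293,0.293,0.293,0.293,0.293,0.293,0,0,0,0,0],"dz": [0,0,0,0,0,0,0,0,0,0,0.3,0.15,0,0,0],"turn": [0,0,0,0,0,0,0,0,0,0,0,0,0,0,0]}}}

```text
time: 21.22
tool_pos: [0.5812, -0.0116, 0.0778]
ee_rot: [3.142, 0.0, -2.97]
wrist_force: [0.3, -0.6, 0.4]
width: 0.0652
finger_force: 0.0
```

```bash
python3 d.py .5806 -.0111 .009 .174
python3 - <<'E'
from bench import robot
import cv2,numpy as np
t=robot.snapshot("top")["color"]; s=robot.snapshot("side")["color"]
f=lambda im,x,y:cv2.resize(im[y-75:y+75,x-75:x+75],(400,400))
cv2.imwrite("pics/b3.png",np.hstack([f(t,490,285),f(s,350,180)]))
E
```

```text
turn -0.002 shift after turn [0.0005 0.0006 0.0688] before turn [0.0005 0.0006 0.0688] t 21.22
```

View pics/b3.png

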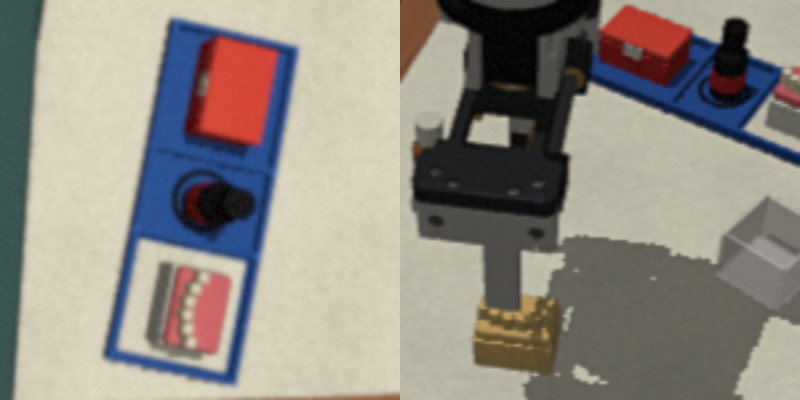

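The blue tray is complete: case, bottle and model each sit in their own pocket. The gripper is over the stone model.

Call:
{"method": "advance", "body": {"deltas": {"jaw": [0.065,0.065,0.065,0.065,0.065,0.065,0.065,0.03,0.03,0.03,0.03,0.03,0.03,0.03],"dx": [0.005,0,0,0,0,0,0,0,0,0,0,0,0,0],"dy": [0.006,0,0,0,0,0,0,0,0,0,0,0,0,0],"dz": [0.25,0.2,0.12,0.07,0.04,0,0,0,0,0,0,0,0,0],"turn": [0,0,0,0,0,0,0,0,0,0,0,0,0,0]}}}

```text
time: 22.48
tool_pos: [0.5806, -0.0107, 0.0098]
ee_rot: [-3.142, 0.001, -2.968]
wrist_force: [-0.1, -0.1, 1.7]
width: 0.0355
finger_force: 30.0
```

```bash
python3 d.py .4615 .2951 .12 .287
```

```text
turn -0.114 shift after turn [ 0.0276  0.327  -0.1102] before turn [ 0.0646  0.3218 -0.1102] t 22.48
```

Call:
{"method": "advance", "body": {"deltas": {"jaw": [0.03,0.03,0.03,0.03,0.03,0.03,0.03,0.03,0.03,0.03,0.03,0.03,0.03,0.03,0.03,0.03,0.03,0.03,0.03],"dx": [0,0,0,0,0,0.025,0.025,0.025,0.025,0.025,0.025,0.025,0.025,0.025,0.025,0.025,0,0,0],"dy": [0,0,0,0,0,0.297,0.297,0.297,0.297,0.297,0.297,0.297,0.297,0.297,0.297,0.297,0,0,0],"dz": [-0.18,-0.25,-0.3,-0.27,-0.1,0,0,0,0,0,0,0,0,0,0,0,0,0,0],"turn": [0,0,-0.228,-0.228,0,0,0,0,0,0,0,0,0,0,0,0,0,0,0]}}}

```text
time: 24.07
tool_pos: [0.4611, 0.2942, 0.1185]
ee_rot: [-3.141, -0.001, -2.855]
wrist_force: [0.4, -0.3, -0.3]
width: 0.0357
finger_force: 30.0
```

```bash
python3 d.py .4615 .2951 .0140 .287
```

```text
turn -0.0 shift after turn [-0.0006  0.0007  0.1045] before turn [-0.0006  0.0007  0.1045] t 24.07
```

Call:
{"method": "advance", "body": {"deltas": {"jaw": [0.03,0.03,0.03,0.03,0.03,0.03,0.03,0.03,0.03,0.03,0.03,0.03,0.03],"dx": [0,0,0,0,0,0,0,0,0,0,0,0,0],"dy": [0.007,0,0,0,0,0,0,0,0,0,0,0,0],"dz": [0.3,0.3,0.2,0.1,0.05,0.04,0.03,0.015,0.008,0.004,0,0,0],"turn": [0,0,0,0,0,0,0,0,0,0,0,0,0]}}}

```text
time: 25.15
tool_pos: [0.4615, 0.2956, 0.0152]
ee_rot: [3.141, 0.001, -2.854]
wrist_force: [-0.5, 0.3, -1.3]
width: 0.0356
finger_force: 30.0
```

To row units: 0.0008 m is 0.008, 0.0005 m is 0.005.

Call:
{"method": "advance", "body": {"deltas": {"jaw": [0.03,0.03,0.03,0.03,0.03,0.03,0.03],"dx": [0,0,0,0,0,0,0],"dy": [0,0,0,0,0,0,0],"dz": [0.008,0.005,0.005,0.003,0,0,0],"turn": [0,0,0,0,0,0,0]}}}

```text
time: 25.73
tool_pos: [0.4614, 0.2955, 0.0138]
ee_rot: [3.141, 0.001, -2.854]
wrist_force: [-2.0, 0.8, 4.9]
width: 0.0357
finger_force: 30.0
```

To row units: -0.03 m is -0.3, -0.025 m is -0.25.

Call:
{"method": "advance", "body": {"deltas": {"jaw": [0.06,0.06,0.06,0.06,0.06,0.06,0.06,0.06,0.06,0.06],"dx": [0,0,0,0,0,0,0,0,0,0],"dy": [0,0,0,0,0,0,0,0,0,0],"dz": [0,0,0,-0.15,-0.25,-0.3,-0.3,-0.1,0,0],"turn": [0,0,0,0,0,0,0,0,0,0]}}}

```text
time: 26.57
tool_pos: [0.4611, 0.2953, 0.122]
ee_rot: [3.142, -0.0, -2.854]
wrist_force: [-0.4, -0.4, -0.7]
width: 0.0601
finger_force: 0.0
```

```bash
python3 d.py .6852 -.130 .12 .287
```

```text
turn 0.0 shift after turn [-0.0945 -0.4714  0.002 ] before turn [-0.0944 -0.4714  0.002 ] t 26.57
```

To row units: -0.0295 m is -0.295, 0.02 m is 0.2.

Call:
{"method": "advance", "body": {"deltas": {"jaw": [0.06,0.06,0.06,0.06,0.06,0.06,0.06,0.06,0.06,0.06,0.06,0.06,0.06,0.06,0.06,0.06,0.06,0.06,0.06,0.06],"dx": [-0.059,-0.059,-0.059,-0.059,-0.059,-0.059,-0.059,-0.059,-0.059,-0.059,-0.059,-0.059,-0.059,-0.059,-0.059,-0.059,0,0,0,0],"dy": [-0.295,-0.295,-0.295,-0.295,-0.295,-0.295,-0.295,-0.295,-0.295,-0.295,-0.295,-0.295,-0.295,-0.295,-0.295,-0.295,0,0,0,0],"dz": [0,0,0,0,0,0,0,0,0,0,0,0,0,0,0,0,0.2,0,0,0],"turn": [0,0,0,0,0,0,0,0,0,0,0,0,0,0,0,0,0,0,0,0]}}}

```text
time: 28.23
tool_pos: [0.6843, -0.1295, 0.1007]
ee_rot: [3.139, -0.003, -2.854]
wrist_force: [-0.1, -0.4, 0.6]
width: 0.0602
finger_force: 0.0
```

```bash
python3 d.py .6852 -.130 .011 .287
python3 - <<'E'
from bench import robot
import cv2,numpy as np
t=robot.snapshot("top")["color"]; s=robot.snapshot("side")["color"]
f=lambda im,x,y:cv2.resize(im[y-75:y+75,x-75:x+75],(400,400))
cv2.imwrite("pics/b4.png",np.hstack([f(t,123,285),f(s,290,150)]))
E
```

```text
turn 0.001 shift after turn [-0.0007 -0.0008  0.0897] before turn [-0.0007 -0.0008  0.0897] t 28.23
```

View pics/b4.png

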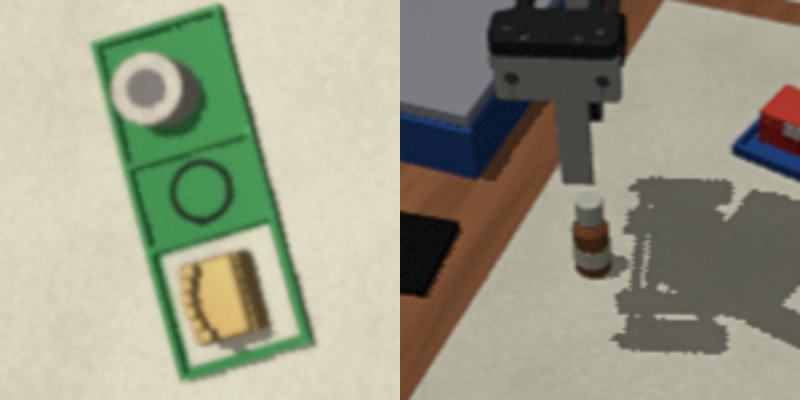

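The stone model stands in its pocket, and the fingers are aligned above the amber bottle.

Call:
{"method": "advance", "body": {"deltas": {"jaw": [0.06,0.06,0.06,0.06,0.06,0.06,0.06,0.06,0.02,0.02,0.02,0.02,0.02,0.02,0.02],"dx": [-0.007,0,0,0,0,0,0,0,0,0,0,0,0,0,0],"dy": [-0.008,0,0,0,0,0,0,0,0,0,0,0,0,0,0],"dz": [0.25,0.25,0.18,0.12,0.06,0.03,0,0,0,0,0,0,0,0,0],"turn": [0,0,0,0,0,0,0,0,0,0,0,0,0,0,0]}}}

```text
time: 29.58
tool_pos: [0.6864, -0.1311, 0.0138]
ee_rot: [3.142, 0.0, -2.854]
wrist_force: [0.2, 0.0, 0.7]
width: 0.0253
finger_force: 30.0
```

```bash
python3 d.py .5255 .315 .125 .287
```

```text
turn 0.0 shift after turn [ 0.0281  0.4734 -0.1112] before turn [ 0.028   0.4734 -0.1112] t 29.58
```

To row units: -0.035 m is -0.35, 0.0338 m is 0.338.

Call:
{"method": "advance", "body": {"deltas": {"jaw": [0.02,0.02,0.02,0.02,0.02,0.02,0.02,0.02,0.02,0.02,0.02,0.02,0.02,0.02,0.02,0.02,0.02,0.02,0.02,0.02],"dx": [0,0,0,0,0.02,0.02,0.02,0.02,0.02,0.02,0.02,0.02,0.02,0.02,0.02,0.02,0.02,0.02,0,0],"dy": [0,0,0,0,0.338,0.338,0.338,0.338,0.338,0.338,0.338,0.338,0.338,0.338,0.338,0.338,0.338,0.338,0,0],"dz": [-0.18,-0.25,-0.35,-0.33,0,0,0,0,0,0,0,0,0,0,0,0,0,0,0,0],"turn": [0,0,0,0,0,0,0,0,0,0,0,0,0,0,0,0,0,0,0,0]}}}

```text
time: 31.25
tool_pos: [0.5246, 0.3163, 0.1245]
ee_rot: [-3.141, -0.0, -2.851]
wrist_force: [-0.3, -0.1, -0.2]
width: 0.0252
finger_force: 30.0
```

Call:
{"method": "advance", "body": {"deltas": {"jaw": [0.02,0.02,0.02],"dx": [0,0,0],"dy": [0,0,0],"dz": [0.1,0,0],"turn": [0,0,0]}}}

```text
time: 31.5
tool_pos: [0.5254, 0.3131, 0.1132]
ee_rot: [-3.141, -0.003, -2.856]
wrist_force: [-0.6, 0.1, 0.1]
width: 0.0249
finger_force: 30.0
```

```bash
python3 d.py .5255 .315 .018 .287
```

```text
turn -0.002 shift after turn [-0.0007  0.0018  0.0952] before turn [-0.0007  0.0018  0.0952] t 31.5
```

Call:
{"method": "advance", "body": {"deltas": {"jaw": [0.02,0.02,0.02,0.02,0.02,0.02,0.02,0.02,0.02,0.02,0.02,0.02,0.02],"dx": [0,0,0,0,0,0,0,0,0,0,0,0,0],"dy": [0.01,0,0,0,0,0,0,0,0,0,0,0,0],"dz": [0.25,0.25,0.18,0.1,0.06,0.04,0.03,0.015,0.008,0,0,0,0],"turn": [0,0,0,0,0,0,0,0,0,0,0,0,0]}}}

```text
time: 32.58
tool_pos: [0.5254, 0.3159, 0.0218]
ee_rot: [3.141, 0.001, -2.854]
wrist_force: [0.7, -0.3, 0.7]
width: 0.0249
finger_force: 30.0
```

```bash
python3 d.py .5255 .315 .018 .287
```

```text
turn 0.0 shift after turn [ 0.0002 -0.0009  0.0038] before turn [ 0.0002 -0.0009  0.0038] t 32.58
```

Call:
{"method": "advance", "body": {"deltas": {"jaw": [0.02,0.02,0.02,0.02,0.02,0.02,0.02,0.02,0.02],"dx": [0,0,0,0,0,0,0,0,0],"dy": [0,0,0,0,0,0,0,0,0],"dz": [0.015,0.01,0.007,0.006,0.005,0.004,0,0,0],"turn": [0,0,0,0,0,0,0,0,0]}}}

```text
time: 33.33
tool_pos: [0.5251, 0.3158, 0.0178]
ee_rot: [3.142, 0.0, -2.854]
wrist_force: [-2.5, -1.3, 5.2]
width: 0.0251
finger_force: 30.0
```

Contact with the floor. I'll release, lift and move clear of the view.

To row units: -0.03 m is -0.3, -0.025 m is -0.25.

Call:
{"method": "advance", "body": {"deltas": {"jaw": [0.045,0.045,0.045,0.045,0.045,0.06,0.06,0.06,0.06,0.06,0.06,0.06,0.06,0.06,0.06,0.06,0.06,0.06,0.06,0.06],"dx": [0,0,0,0,0,0,0,0,0,0,0,0,0,0,0,0,0,0,0,0],"dy": [0,0,0,0,0,0,0,0,-0.3,-0.3,-0.3,-0.3,-0.3,-0.3,-0.3,-0.3,-0.3,0,0,0],"dz": [0,0,0,-0.15,-0.25,-0.3,-0.3,-0.3,0,0,0,0,0,0,0,0,0,0,0,0],"turn": [0,0,0,0,0,0,0,0,0,0,0,0,0,0,0,0,0,0,0,0]}}}

```text
time: 35.0
tool_pos: [0.6015, 0.0573, 0.1463]
ee_rot: [3.141, -0.0, -2.855]
wrist_force: [-0.4, 0.3, 0.7]
width: 0.0597
finger_force: 0.0
```

```bash
python3 - <<'E'
from bench import robot
import cv2,numpy as np
for n in("top","side"): cv2.imwrite(f"pics/{n}9.png",robot.snapshot(n)["color"])
t=cv2.imread("pics/top9.png");s=cv2.imread("pics/side9.png")
cv2.imwrite("pics/fin.png",np.hstack([cv2.resize(t,(400,300)),cv2.resize(s,(400,300))]))
g=lambda im,x,y:cv2.resize(im[y-75:y+75,x-75:x+75],(400,400))
cv2.imwrite("pics/fin.png",np.vstack([cv2.imread("pics/fin.png"),cv2.resize(np.hstack([g(t,123,285),g(s,270,400)]) if 0 else np.hstack([g(t,123,285),g(s,270,404)]),(800,300)) ]))
E
```

```text
(no output)
```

View pics/fin.png

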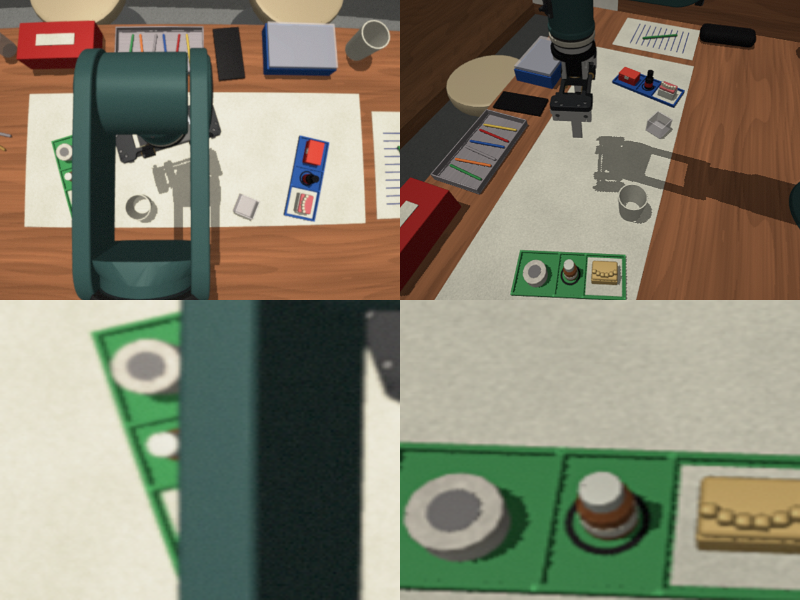

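The side view shows the jar, amber bottle and stone model standing in their green pockets, and the blue tray is complete. The cup and clear box are where they started, and the robot is clear of everything.

```bash
python3 -c "
from bench import robot
print(robot.close_job())"
```

```text
the job is handed in; nothing more can be done
None
```

Both kits are made up in the order asked and the job is handed in at about 35 s; the final pictures show every item upright in its pocket and the jar, cup and clear box where they were, though no verdict came back.

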